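# Walk the crate of bottle necks into the photo bay

### The arm

A 6-joint arm with a two-finger parallel gripper is mounted at the origin on the work surface. World frame = base frame: x ahead of the robot, y to its left, z up, the work surface at z = 0. Lengths are in m, angles in rad, forces in N, time in s.
With the tool pointing down it reaches from about 0.35 to 0.975 m from the base axis. Payload 17.4 kg.
Tool frame: the origin (TCP) lies on the mounting face of the last link; the fingertips stand 173 mm ahead of it and the grasp point (between the pads) lies 155 mm ahead of it; z points along the fingers, y is the direction in which the jaws open and shut (so a half turn about z gives the same grasp; the last joint's range is limited). The gripper opens to 85 mm and grips with 20 to 120 N. Pads are 22 mm wide; open, the fingers measure 114 mm over their backs; the gripper's body (76 mm by 85 mm) begins 54 mm behind the grasp point. The pads swing forward as they close: fully open they stand 13 mm farther back than shut.
Start: joints at [1.071, 0.116, 1.442, -0, 1.584, -0.038], TCP at [0.301, 0.604, 0.405] pointing down, gripper open.
Joint ranges: [-2.83, 2.83], [-0.83, 2.19], [0.07, 2.5], [-1.14, 4.28], [0.01, 3], [-2.97, 2.97]. Speed limits (rad/s): [1.89, 1.89, 2.22, 3.14, 3.14, 3.14].

### API

Orientations are given as [roll, pitch, yaw] about the fixed x, y, z axes, in that order (R = Rz(yaw) Ry(pitch) Rx(roll)).
In Python, from plant import manip, imaging, ticket, spotter gives the robot as it stands.
- The arm moves only by the tool send_rows, never from a script. Its argument "series" is a list of rows, each a list of 2 entries, a list of its own where there are three numbers: the shift along the tool's x, y, z in units of 400 mm (1.0 is 400 mm), then the turn, a rotation vector about the tool's x, y, z in units of 30 degrees (1.0 is 30 degrees). A call has 1 to 10 rows; each row is the pose to reach, as a shift and turn from the pose measured when the call began, along the tool's axes at that moment; what a row does not reach only later rows make up. A row lasts 1/8 s, in which the tool goes at most 62.5 mm and 10.7 degrees, less where a joint would pass 70% of its speed; a pose out of reach is approached as far as the arm can. A call with a number of a shift or a turn outside -1 to 1 is refused whole. A call with a gripper value outside its range is refused whole. "grip" is the closure, from -1 (fully open) to 1 (shut), set as the call begins (left out, the last holds). The fingers move at their own pace and stop on an object; the grip force is fixed at half the most. Time passes only in rows, so rows that repeat a pose let the fingers close. It gives the time, the measured TCP pose, the force and the opening at its end, in the units of the state.
- manip.get_obs(): the state, without advancing time (a new reading comes with each control period).
- imaging.snapshot(name): name is "side" or "top" or "wrist"; returns a dict with "pixels" (384x512x3 uint8, blue, green, red), "vertical_fov" (degrees; the focal length in pixels is half the picture's height over the tangent of half this angle, whatever the lens; pixels are square), "cx", "cy" (the principal point, pixels), "R" (3x3) and "t" (3): a world point X has camera coordinates R X + t. Camera axes: x right, y down, z forward; pixel columns grow to the right and rows downward; lengths in m; the calibration is good to about 2 mm. A picture is of the moment at which its call begins. There is no depth.
- ticket.job_done(): hands the job in, once; it reports no verdict.
Trained networks look in the newest picture that a camera, given by its name, has taken for a name from the list of things; names that differ only in an ending like _2 or _b are one class to them, and where a whole thing is asked for, a point or a joint stands for the part that bears it (a point fixed in the world has none). Each returns a list of dicts, best first, with "score" (0 to 1); they miss things now and then, are a little off and sometimes report something else, mostly with a low value. They report only what shows in the picture. A call takes as long as a camera call.
- spotter.look_for(thing, camera): "bbox" ([centre column, centre row, width, height] in pixels, round what is visible of it).
- spotter.masks_of(thing, camera): "region" (384x512 bool, what is visible of it) and "bbox" ([centre column, centre row, width, height] in pixels, round what is visible of it).
- spotter.place_of(thing, camera): "location" ([column, row] in pixels: a listed point, or the origin of a listed thing).
The state is a dict: "clock": time; "q": joint angles; "qd": joint speeds; "tau": joint torques, N m; "tool_pos": TCP position; "eef_rot": TCP orientation; "force": force on the tool from outside, world axes, zero at the start; "ft_torque": the same for the moment, N m; "finger_gap": opening from 0.0 (shut) to 1.0 (fully open).
Only numpy, scipy, OpenCV 4.12 (cv2) and the standard library are available. Lean on these libraries where they do the work, as an engineer would, in place of code of your own. Each camera call takes 0.05 s, during which the arm holds its last target.

### The job

Walk the heavy grey crate of bottle necks along the bench into the yellow taped bay, without lifting it, by pushing the two coloured corner pads on its rear end in turn: the orange corner first, then the blue, then the orange again and so on, about 4 cm at a push. Finish with the crate standing squarely inside the tape, and leave the other crate, the one of flat sherds, where it is.

Things in the scene. Friction and masses are not known exactly. Their poses are not given: they have to be found in the camera images.
- pad_orange: Orange pad on the neck crate's left rear corner (looking forward): 20 mm deep, 45 wide, 10 to 66 mm above the bench, rear face 8 mm proud of the wall. Origin: middle of that flat rear face, 35 mm up: push here. x forward into the crate, y left, away from the blue pad, z up. Crate's centre: x 75, y -77.5 mm. Pushing one pad swings the crate; the other pad moves a quarter as far at most.
- pad_blue: Blue pad on the same crate's right rear corner, 155 mm from the orange; same size, origin and axes; crate's centre at x 75, y +77.5 mm. The crate: grey, 150 mm long (x, with pads), 200 wide (y), walls 60 high, 0.7 to 1 kg, on a recessed foot 100 x 120 mm. Bottle necks bedded in it: lying ones in the rear half (below 75 mm), three upright ones in front (to 115 mm).
- bay: Yellow tape outline flat on the white bench, 180 x 250 mm inside, tape 15 mm wide, no height. Origin: its centre. x is the way the crate must travel (roughly to the robot's left), y to the left of that (roughly towards the robot). Crate starts 125 to 155 mm short of it along x. When centred, its orange pad's origin lies at x -75, y +77.5 mm and the blue one's at x -75, y -77.5 mm.
- sherd_crate: The other crate, to be left alone: same grey shell, 150 x 200 x 66 mm, with white corner pads and a heap of flat glass sherds. Origin: centre of its underside, x towards its end without pads. It stands well beyond the bay. A dark bottle, a stoneware jar and a white cup stand beyond the work, on the side away from the robot.

How it is judged:
On the way, in this order (a step that is already met when the one before it is completed fails the run):
1. the orange corner is pushed forward first, the blue one still about where it was (distance of pad_orange from where it was at the start of the episode above 0.02 m and distance of pad_blue from where it was at the start of the episode below 0.02 m and contact force between any of the fingers, the arm and pad_orange above 0.3 N).
2. then the blue corner has its turn, before the orange one has gone 70 mm (distance of pad_blue from where it was at the start of the episode above 0.025 m and distance of pad_orange from where it was at the start of the episode below 0.07 m and contact force between any of the fingers, the arm and pad_blue above 0.3 N).
3. then the orange corner is pushed again, past 70 mm (distance of pad_orange from where it was at the start of the episode above 0.07 m and contact force between any of the fingers, the arm and pad_orange above 0.3 N).
At the end, for the whole second after the job is handed in: The crate stands at rest and flat on the bench inside the tape: each coloured pad within 20 mm along the travel and 25 mm across of its place in the centred crate, the crate square to the bay within about 11 degrees (0.2 rad); the sherd crate within 20 mm of where it was (x of pad_orange in the frame of bay between -0.095 and -0.055 m and y of pad_orange in the frame of bay between 0.0525 and 0.1025 m and linear speed of each of pad_orange, pad_blue below 0.01 m/s and x of pad_blue in the frame of bay between -0.095 and -0.055 m and y of pad_blue in the frame of bay between -0.1025 and -0.0525 m and angle between the x axis of pad_orange and the x axis of bay, either way round below 0.2 rad and angle between pad_orange's own z axis and vertical below 0.06 rad and height (world z) of pad_orange below 0.042 m and distance of sherd_crate from where it was at the start of the episode below 0.02 m); the robot touches nothing.
It fails at once if the crate of necks is lifted or tipped (height (world z) of any of pad_orange, pad_blue above 0.055 m or angle between pad_orange's own z axis and vertical above 0.25 rad).
It fails at once if the crate of sherds is disturbed (distance of sherd_crate from where it was at the start of the episode above 0.03 m).
It also fails if it takes over 72 s, if anything falls off the work surface, if the arm or the gripper's body presses on something with over 40 N, if the wrist force passes 120 N, or if a joint passes its speed limit or range.

## Working session

There is one attempt and no reset: what is moved stays moved. The work goes in short steps, Python scripts to look and compute and a tool call to move; the robot and the scene stay as the last step left them, time stands still between calls to the robot, and variables do not carry over. Pictures are saved under pics/ and viewed, and the job is handed in when it is done.

Besides the shell and the picture viewer there is one more tool, called after "Request:" as name(argument=value, ...), one argument or row to a line, values as JSON. send_rows: Moves the arm, as the interface text tells. Shifts and turns lie within -1 to 1; 1 stands for 400 mm of shift or 30 degrees of turn. Its arguments: {"type":"object","properties":{"series":{"type":"array","items":{"type":"array"}},"grip":{"type":"number"}},"required":["series"]}

```bash
ls; mkdir -p pics; cat > h.py <<'E'
import numpy as np, cv2
from plant import manip, imaging, ticket, spotter
def snap(n,f=None):
    s=imaging.snapshot(n)
    if f: cv2.imwrite('pics/'+f,s['pixels'])
    return s
def ray(s,u,v):
    h=s['pixels'].shape[0]; f=h/2/np.tan(np.radians(s['vertical_fov'])/2)
    R=np.array(s['R']);t=np.array(s['t'])
    d=R.T@np.array([(u-s['cx'])/f,(v-s['cy'])/f,1]); return -R.T@t,d
def onz(s,u,v,z):
    c,d=ray(s,u,v); return c+d*(z-c[2])/d[2]
def proj(s,X):
    h=s['pixels'].shape[0]; f=h/2/np.tan(np.radians(s['vertical_fov'])/2)
    p=np.array(s['R'])@np.array(X)+np.array(s['t']); return np.array([s['cx']+f*p[0]/p[2],s['cy']+f*p[1]/p[2]])
E
python3 - <<'E'
from h import *
print(manip.get_obs())
for c in ['top','side']:
    s=snap(c,c+'0.png'); print(c,s['vertical_fov'],s['cx'],s['cy'],np.round(-np.array(s['R']).T@s['t'],3))
    for th in ['pad_orange','pad_blue','bay','sherd_crate']:
        for r in spotter.place_of(th,c)[:2]:
            u,v=r['location']; z=.035 if 'pad' in th else 0
            print(th,np.round([u,v,r['score']],2),np.round(onz(s,u,v,z),4))
E
```

```text
pics
{'clock': 0.0, 'q': array([ 1.07119276e+00,  1.16466418e-01,  1.44226653e+00, -5.13028870e-06,
        1.58400034e+00, -3.78088946e-02]), 'qd': array([-1.45384070e-03,  4.61679817e-04, -1.31460310e-03,  1.79936670e-03,
       -5.45617559e-04,  7.49523284e-05]), 'tau': array([ 3.02847902e-04, -7.31985354e+01, -6.32493782e+01, -4.33514003e-06,
        6.35025339e-03,  4.93974244e-05]), 'tool_pos': array([0.30076608, 0.6042938 , 0.40397447]), 'eef_rot': array([-3.14045265e+00, -3.79893174e-05,  2.67979790e+00]), 'force': array([ 0.58945264, -0.94162756, -0.15431351]), 'ft_torque': array([-0.00292769,  0.00980396, -0.00912507]), 'finger_gap': 0.9984588893171769}
top 53.01819872896551 257.57101155416655 196.3133397719303 [0.51  0.137 1.105]
pad_orange [345.6 223.9   0.7] [ 0.4884 -0.0938  0.035 ]
pad_blue [343.3  168.3    0.43] [ 0.6431 -0.0935  0.035 ]
sherd_crate [157.3  202.3    0.96] [0.5639 0.4371 0.    ]
side 56.50149956131939 252.3595770306652 184.8430745567282 [ 0.554 -0.399  0.719]
pad_orange [213.7 289.7   0.6] [ 0.4911 -0.0973  0.035 ]
pad_blue [288.6 289.    0.8] [ 0.6415 -0.0998  0.035 ]
sherd_crate [245.1  128.1    0.98] [0.5627 0.43   0.    ]
```

View pics/top0.png

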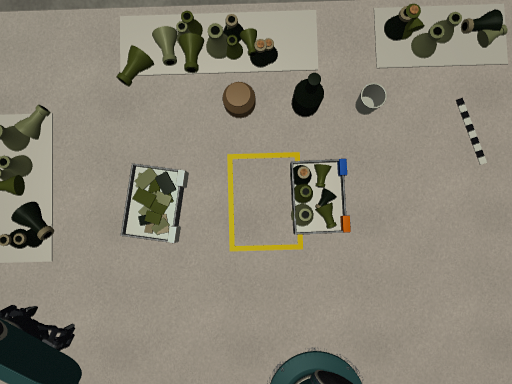

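View pics/side0.png

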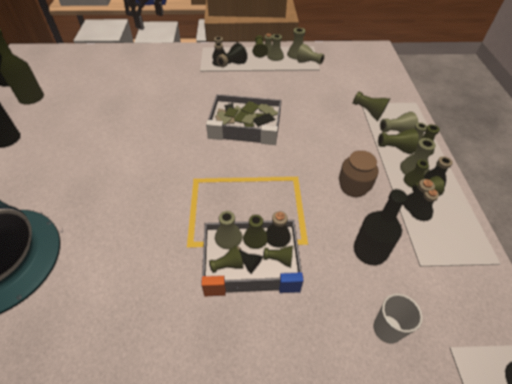

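```bash
cat >> h.py <<'E'
from scipy.optimize import least_squares
def hsv(s): return cv2.cvtColor(s['pixels'],cv2.COLOR_BGR2HSV)
def bayfit(s):
    H=hsv(s); m=cv2.inRange(H,(20,120,110),(34,255,255))
    n,l,st,_=cv2.connectedComponentsWithStats(cv2.dilate(m,np.ones((3,3))))
    k=1+np.argmax(st[1:,4]); vs,us=np.nonzero((m>0)&(l==k))
    P=np.array([onz(s,u,v,0)[:2] for u,v in zip(us,vs)])
    def res(p):
        c,sn=np.cos(p[2]),np.sin(p[2]); d=P-p[:2]
        x=d@[c,sn]; y=d@[-sn,c]
        # distance to centreline of rect 195x265
        q=np.abs(np.c_[x,y])-[.0975,.1325]
        sd=np.hypot(*np.maximum(q,0).T)+np.minimum(q.max(1),0)
        return sd
    b=least_squares(res,[.56,.12,1.57],loss='soft_l1',f_scale=.004)
    return b.x,len(P),np.abs(b.fun).mean()
def blobs(s):
    H=hsv(s); out={}
    for n,lo,hi in [('o',(3,150,90),(14,255,255)),('b',(105,150,60),(125,255,255))]:
        m=cv2.inRange(H,lo,hi); k,l,st,c=cv2.connectedComponentsWithStats(m)
        if k<2: continue
        i=1+np.argmax(st[1:,4]); out[n]=(st[i],c[i])
    return out
E
python3 - <<'E'
from h import *
for c in ['top','side']:
    s=snap(c); print(c,bayfit(s)); 
    for k,(st,ce) in blobs(s).items(): print(k,st,ce,onz(s,*ce,.066))
    cv2.imwrite(f'pics/{c}0c.png',cv2.resize(s['pixels'][140:310,190:380],None,fx=4,fy=3.5,interpolation=cv2.INTER_CUBIC))
E
```

```text
top (array([0.55954405, 0.12853676, 1.5717332 ]), 1319, np.float64(0.0038549428838102026))
o [343 216   8  16 111] [346.04504505 223.8018018 ] [ 0.48924073 -0.08834665  0.066     ]
b [339 159   8  16 116] [342.68103448 166.39655172] [ 0.64449053 -0.08539017  0.066     ]
side (array([0.56034495, 0.12719219, 1.57174833]), 1161, np.float64(0.0033403378289710048))
o [202 276  23  19 388] [213.22680412 285.15463918] [ 0.49266038 -0.10174725  0.066     ]
b [281 273  21   9 142] [291.38732394 277.47183099] [ 0.64524424 -0.0898598   0.066     ]
```

View pics/top0c.png

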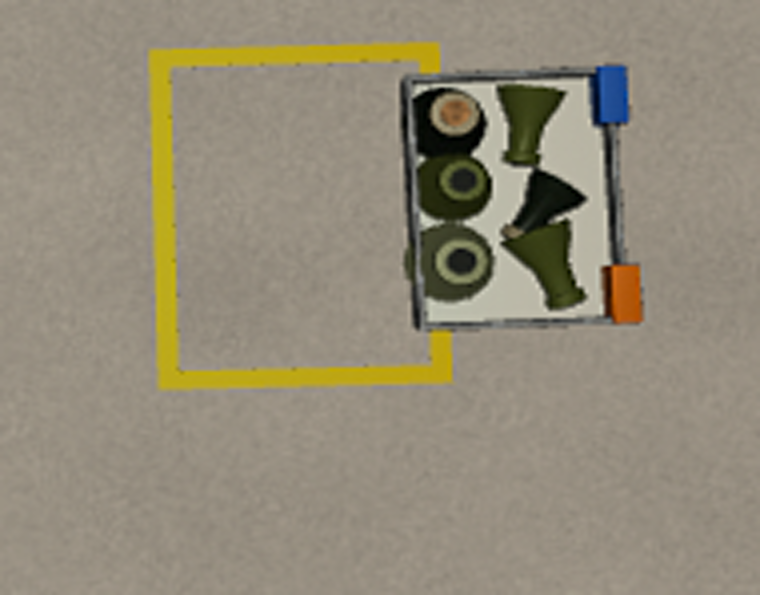

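Request:
send_rows(
  series=[
    [[-0.66,-0.65,0],[0,0,1]],
    [[-0.66,-0.65,0],[0,0,1]],
    [[-0.66,-0.65,0],[0,0,1]],
    [[-0.66,-0.65,0],[0,0,1]],
    [[-0.66,-0.65,0],[0,0,1]],
    [[-0.66,-0.65,0],[0,0,1]],
    [[-0.66,-0.65,0],[0,0,1]],
    [[-0.66,-0.65,0],[0,0,1]],
    [[-0.66,-0.65,0],[0,0,1]],
  ],
  grip=1,
)

```text
clock: 1.72
tool_pos: [0.421, 0.2549, 0.4046]
eef_rot: [-3.141, -0.0, 2.158]
force: [-0.5, -1.1, -0.4]
finger_gap: -0.002
```

Request:
send_rows(
  series=[
    [[-0.97,-0.44,0.2],[0,0,1]],
    [[-0.97,-0.44,0.2],[0,0,1]],
    [[-0.97,-0.44,0.2],[0,0,1]],
    [[-0.97,-0.44,0.2],[0,0,1]],
    [[-0.97,-0.44,0.2],[0,0,1]],
    [[-0.97,-0.44,0.2],[0,0,1]],
    [[-0.97,-0.44,0.2],[0,0,1]],
    [[-0.97,-0.44,0.2],[0,0,1]],
    [[-0.97,-0.44,0.2],[0,0,1]],
    [[-0.97,-0.44,0.2],[0,0,1]],
  ],
)

```text
clock: 2.98
tool_pos: [0.4895, -0.1642, 0.3249]
eef_rot: [3.141, 0.0, 1.636]
force: [-0.1, 0.1, -0.1]
finger_gap: 0.002
```

Request:
send_rows(
  series=[
    [[0,0,0.14],[0,0,0.124]],
    [[0,0,0.25],[0,0,0.124]],
    [[0,0,0.32],[0,0,0.124]],
    [[0,0,0.32],[0,0,0.124]],
    [[0,0,0.32],[0,0,0.124]],
  ],
)

```text
clock: 3.6
tool_pos: [0.49, -0.1638, 0.1986]
eef_rot: [3.14, 0.001, 1.572]
force: [-0.8, -0.3, 0.6]
finger_gap: -0.005
```

```bash
cat > m.py <<'E'
from h import *
import sys
BAY=np.array([.560,.128,1.5717])
def pose():
    # fit crate pose: pad top centroid (top cam), z=.066, pad top centre = origin + 10mm x
    s=snap('top'); b=blobs(s); r={}
    for k,(st,c) in b.items(): r[k]=(onz(s,*c,.066)[:2],st[4])
    return s,r
if __name__=='__main__':
    o=manip.get_obs(); print('t',round(o['clock'],2),np.round(o['tool_pos'],4),np.round(o['eef_rot'],3),'F',np.round(o['force'],1))
    s,r=pose()
    for k in r: print(k,np.round(r[k][0],4),'n',r[k][1])
    if len(r)==2:
        v=r['o'][0]-r['b'][0]; L=np.hypot(*v); ax=np.array([v[1],-v[0]])/L
        print('L',round(L,4),'yaw off deg',round(np.degrees(np.arctan2(ax[1],ax[0])-BAY[2]),2))
    for th in ['pad_orange','pad_blue']:
        z=spotter.place_of(th,'top')
        if z: print(th,np.round(onz(s,*z[0]['location'],.035),4),round(z[0]['score'],2))
    s2=snap('side')
    for th in ['pad_orange','pad_blue']:
        z=spotter.place_of(th,'side')
        if z: print('side',th,np.round(onz(s2,*z[0]['location'],.035),4),round(z[0]['score'],2))
    if len(sys.argv)>1:
        f=np.hstack([cv2.resize(q['pixels'][a:a+150,c:c+200],None,fx=2,fy=2) for q,a,c in((s,130,200),(s2,170,150))])
        cv2.imwrite('pics/'+sys.argv[1],f)
E
python3 m.py p1.png
```

```text
t 3.6 [ 0.49   -0.1638  0.1986] [3.140e+00 1.000e-03 1.572e+00] F [-0.8 -0.3  0.6]
o [ 0.4896 -0.0882] n 111
b [ 0.6446 -0.0846] n 124
L 0.155 yaw off deg 1.28
pad_orange [ 0.4979 -0.0879  0.035 ] 0.5
pad_blue [ 0.6453 -0.097   0.035 ] 0.73
side pad_blue [ 0.647  -0.0953  0.035 ] 0.59
```

View pics/p1.png

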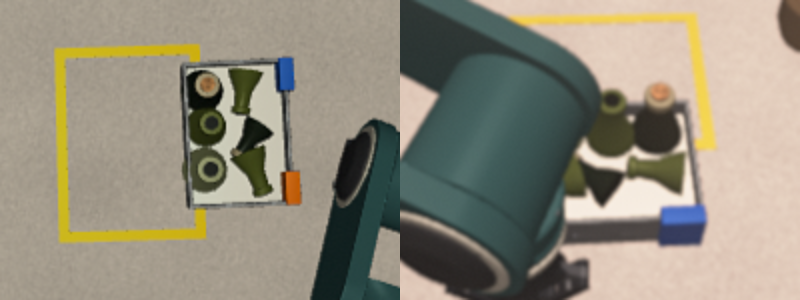

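Request:
send_rows(
  series=[
    [[0.06,0,0],[0,0,0]],
    [[0.1,0,0],[0,0,0]],
    [[0.115,0,0],[0,0,0]],
    [[0.125,0,0],[0,0,0]],
    [[0.135,0,0],[0,0,0]],
    [[0.145,0,0],[0,0,0]],
    [[0.155,0,0],[0,0,0]],
    [[0.165,0,0],[0,0,0]],
    [[0.175,0,0],[0,0,0]],
    [[0.185,0,0],[0,0,0]],
  ],
)

```text
clock: 5.15
tool_pos: [0.4896, -0.09, 0.1976]
eef_rot: [3.14, 0.0, 1.571]
force: [-2.7, -4.8, 1.6]
finger_gap: 0.001
```

```bash
python3 m.py p2.png
```

```text
t 5.15 [ 0.4896 -0.09    0.1976] [3.14  0.    1.571] F [-2.7 -4.8  1.6]
o [ 1.0682 -0.3044] n 1
b [ 0.6393 -0.0843] n 118
L 0.4821 yaw off deg -207.21
side pad_blue [ 0.6317 -0.096   0.035 ] 0.95
```

View pics/p2.png

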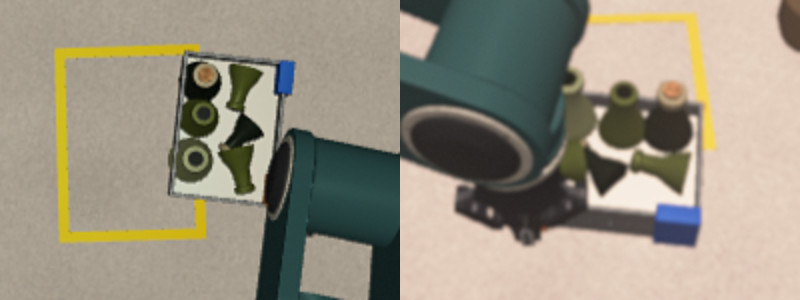

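Request:
send_rows(
  series=[
    [[0.01,0,0],[0,0,0]],
    [[0.02,0,0],[0,0,0]],
    [[0.03,0,0],[0,0,0]],
    [[0.04,0,0],[0,0,0]],
    [[0.04,0,0],[0,0,0]],
  ],
)

```text
clock: 6.08
tool_pos: [0.4897, -0.0738, 0.1977]
eef_rot: [3.14, -0.0, 1.572]
force: [-0.0, -1.8, 1.4]
finger_gap: -0.001
```

Request:
send_rows(
  series=[
    [[-0.02,0,0],[0,0,0]],
    [[-0.08,0,0],[0,0,0]],
    [[-0.16,0,0],[0,0,0]],
    [[-0.16,0,0],[0,0,0]],
  ],
)

```text
clock: 6.58
tool_pos: [0.4897, -0.1396, 0.1976]
eef_rot: [3.14, -0.0, 1.569]
force: [0.3, 0.6, -0.9]
finger_gap: 0.003
```

```bash
python3 m.py p3.png
```

```text
t 6.58 [ 0.4897 -0.1396  0.1976] [ 3.14  -0.     1.569] F [ 0.3  0.6 -0.9]
o [ 0.4875 -0.0459] n 116
b [ 0.6373 -0.0823] n 119
L 0.1542 yaw off deg -13.71
pad_orange [ 0.4831 -0.0522  0.035 ] 0.66
pad_blue [ 0.6304 -0.0875  0.035 ] 0.54
side pad_blue [ 0.6337 -0.0943  0.035 ] 0.6
```

View pics/p3.png

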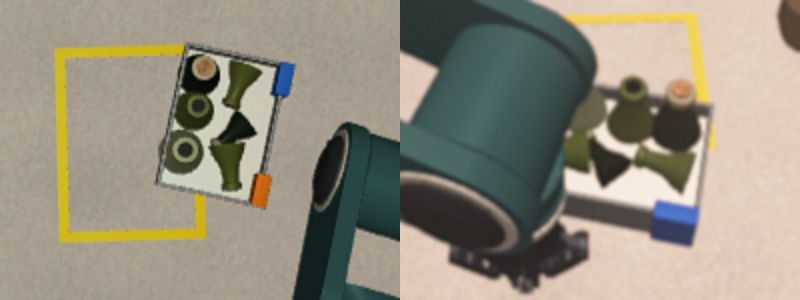

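Request:
send_rows(
  series=[
    [[0,0.15,0],[0,0,0.2]],
    [[0,0.3,0],[0,0,0.2]],
    [[0,0.368,0],[0,0,0.2]],
    [[0,0.368,0],[0,0,0.2]],
    [[0.04,0.368,0],[0,0,0.2]],
    [[0.065,0.368,0],[0,0,0.2]],
    [[0.075,0.368,0],[0,0,0.2]],
    [[0.085,0.368,0],[0,0,0.2]],
    [[0.095,0.368,0],[0,0,0.2]],
    [[0.105,0.368,0],[0,0,0.2]],
  ],
)

```text
clock: 8.12
tool_pos: [0.6369, -0.0951, 0.198]
eef_rot: [3.14, -0.0, 1.467]
force: [0.2, -3.3, 0.7]
finger_gap: 0.001
```

Request:
send_rows(
  series=[
    [[0.01,0,0],[0,0,0]],
    [[0.02,0,0],[0,0,0]],
    [[0.03,0,0],[0,0,0]],
    [[0.04,0,0],[0,0,0]],
    [[0.05,0,0],[0,0,0]],
    [[0.06,0,0],[0,0,0]],
  ],
)

```text
clock: 8.88
tool_pos: [0.6394, -0.0709, 0.1979]
eef_rot: [3.14, -0.0, 1.467]
force: [1.1, -2.0, -0.5]
finger_gap: 0.002
```

```bash
python3 m.py p4.png
```

```text
t 8.88 [ 0.6394 -0.0709  0.1979] [ 3.14  -0.     1.467] F [ 1.1 -2.  -0.5]
o [ 1.0716 -0.288 ] n 1
side pad_orange [ 0.5011 -0.0638  0.035 ] 0.73
```

View pics/p4.png

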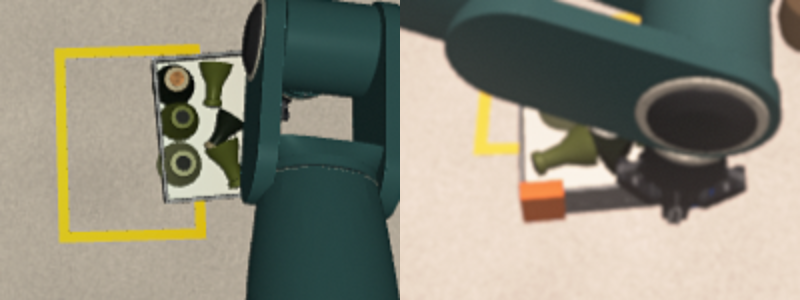

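Request:
send_rows(
  series=[
    [[-0.02,0,0],[0,0,0]],
    [[-0.08,0,0],[0,0,0]],
    [[-0.16,0,0],[0,0,-0.2]],
    [[-0.16,-0.15,0],[0,0,-0.2]],
    [[-0.16,-0.3,0],[0,0,-0.2]],
    [[-0.16,-0.36,0],[0,0,-0.2]],
    [[-0.16,-0.36,0],[0,0,-0.2]],
  ],
)

```text
clock: 10.05
tool_pos: [0.4882, -0.121, 0.198]
eef_rot: [3.139, -0.0, 1.571]
force: [0.2, -0.6, 0.3]
finger_gap: 0.002
```

```bash
python3 m.py p5.png
```

```text
t 10.05 [ 0.4882 -0.121   0.198 ] [ 3.139 -0.     1.571] F [ 0.2 -0.6  0.3]
o [ 0.504  -0.0546] n 113
b [ 0.6578 -0.0442] n 120
L 0.1541 yaw off deg 3.79
pad_orange [ 0.5065 -0.0653  0.035 ] 0.63
pad_blue [ 0.6537 -0.0583  0.035 ] 0.64
side pad_blue [ 0.6634 -0.0563  0.035 ] 0.97
```

Request:
send_rows(
  series=[
    [[0.03,0.06,0],[0,0,0]],
    [[0.08,0.06,0],[0,0,0]],
    [[0.1,0.06,0],[0,0,0]],
    [[0.11,0.058,0],[0,0,0]],
    [[0.12,0.056,0],[0,0,0]],
    [[0.13,0.054,0],[0,0,0]],
    [[0.14,0.052,0],[0,0,0]],
    [[0.15,0.05,0],[0,0,0]],
    [[0.16,0.048,0],[0,0,0]],
    [[0.17,0.046,0],[0,0,0]],
  ],
)

```text
clock: 11.6
tool_pos: [0.5083, -0.0521, 0.1977]
eef_rot: [3.14, -0.0, 1.572]
force: [-2.0, -4.7, 2.7]
finger_gap: 0.001
```

Request:
send_rows(
  series=[
    [[0.01,-0.002,0],[0,0,0]],
    [[0.02,-0.004,0],[0,0,0]],
    [[0.03,-0.006,0],[0,0,0]],
    [[0.04,-0.008,0],[0,0,0]],
    [[0.05,-0.01,0],[0,0,0]],
    [[0.06,-0.012,0],[0,0,0]],
  ],
)

```text
clock: 12.35
tool_pos: [0.5034, -0.0278, 0.1977]
eef_rot: [3.14, -0.0, 1.572]
force: [-2.9, -3.2, 0.6]
finger_gap: -0.004
```

Request:
send_rows(
  series=[
    [[-0.02,0,0],[0,0,0]],
    [[-0.08,0,0],[0,0,0]],
    [[-0.16,0,0],[0,0,0]],
    [[-0.17,0,0],[0,0,0]],
    [[-0.17,0,0],[0,0,0]],
  ],
)

```text
clock: 12.98
tool_pos: [0.5034, -0.0959, 0.1975]
eef_rot: [3.14, -0.001, 1.571]
force: [0.4, 1.2, -0.7]
finger_gap: 0.001
```

```bash
python3 m.py p6.png
```

```text
t 12.97 [ 0.5034 -0.0959  0.1975] [ 3.140e+00 -1.000e-03  1.571e+00] F [ 0.4  1.2 -0.7]
o [0.4946 0.0026] n 118
b [ 0.6416 -0.0435] n 117
L 0.1541 yaw off deg -17.47
pad_orange [ 0.4974 -0.0049  0.035 ] 0.61
pad_blue [ 0.6376 -0.0496  0.035 ] 0.68
side pad_blue [ 0.6349 -0.0537  0.035 ] 0.64
```

View pics/p6.png

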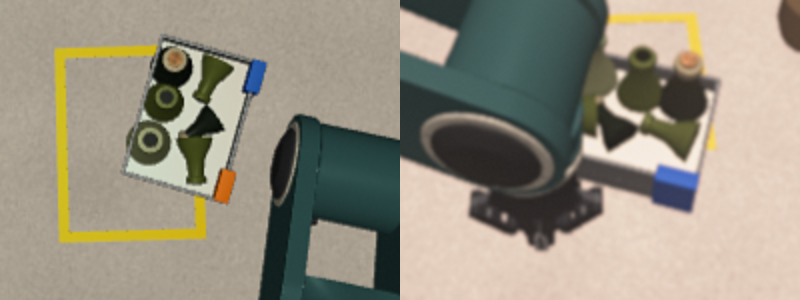

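Request:
send_rows(
  series=[
    [[0,0.15,0],[0,0,0]],
    [[0,0.3,0],[0,0,0]],
    [[0,0.347,0],[0,0,0]],
    [[0.02,0.347,0],[0,0,0]],
    [[0.06,0.347,0],[0,0,0]],
    [[0.07,0.347,0],[0,0,0]],
    [[0.08,0.347,0],[0,0,0]],
    [[0.09,0.347,0],[0,0,0]],
    [[0.1,0.347,0],[0,0,0]],
    [[0.11,0.347,0],[0,0,0]],
  ],
)

```text
clock: 14.52
tool_pos: [0.6423, -0.0509, 0.198]
eef_rot: [3.14, -0.0, 1.572]
force: [0.5, -3.8, 0.5]
finger_gap: 0.001
```

Request:
send_rows(
  series=[
    [[0.01,0,0],[0,0,0]],
    [[0.02,0,0],[0,0,0]],
    [[0.03,0,0],[0,0,0]],
    [[0.04,0,0],[0,0,0]],
    [[0.05,0,0],[0,0,0]],
    [[0.06,0,0],[0,0,0]],
    [[0.07,0,0],[0,0,0]],
    [[0.08,0,0],[0,0,0]],
    [[0.09,0,0],[0,0,0]],
  ],
)

```text
clock: 15.65
tool_pos: [0.6422, -0.0147, 0.1981]
eef_rot: [3.14, -0.0, 1.572]
force: [2.3, -4.6, 0.9]
finger_gap: 0.003
```

Request:
send_rows(
  series=[
    [[-0.02,0,0],[0,0,0]],
    [[-0.08,0,0],[0,0,0]],
    [[-0.16,0,0],[0,0,0]],
    [[-0.17,-0.15,0],[0,0,0]],
    [[-0.17,-0.3,0],[0,0,0]],
    [[-0.17,-0.34,0],[0,0,0]],
    [[-0.17,-0.34,0],[0,0,0]],
  ],
)

```text
clock: 16.52
tool_pos: [0.506, -0.0838, 0.1983]
eef_rot: [3.139, -0.0, 1.571]
force: [1.3, -0.5, -0.2]
finger_gap: -0.002
```

```bash
python3 m.py p7.png
```

```text
t 16.52 [ 0.506  -0.0838  0.1983] [ 3.139 -0.     1.571] F [ 1.3 -0.5 -0.2]
o [ 0.5127 -0.0064] n 117
b [0.6657 0.0125] n 114
L 0.1541 yaw off deg 6.98
pad_orange [ 0.5171 -0.01    0.035 ] 0.48
pad_blue [0.6686 0.0045 0.035 ] 0.52
side pad_blue [ 0.6648 -0.0027  0.035 ] 0.9
```

View pics/p7.png

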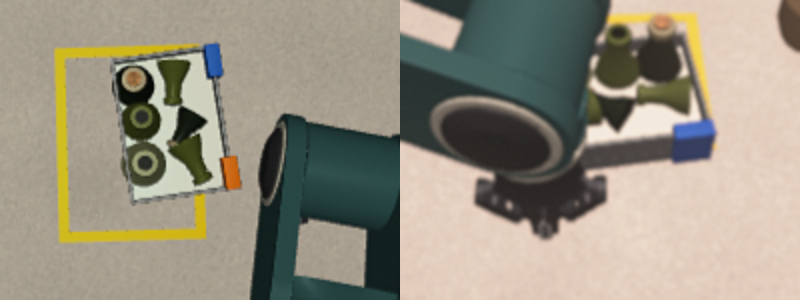

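Request:
send_rows(
  series=[
    [[0.05,0.035,0],[0,0,0]],
    [[0.1,0.035,0],[0,0,0]],
    [[0.125,0.035,0],[0,0,0]],
    [[0.135,0.035,0],[0,0,0]],
    [[0.145,0.035,0],[0,0,0]],
    [[0.155,0.035,0],[0,0,0]],
    [[0.165,0.035,0],[0,0,0]],
    [[0.175,0.035,0],[0,0,0]],
    [[0.185,0.035,0],[0,0,0]],
    [[0.195,0.035,0],[0,0,0]],
  ],
)

```text
clock: 18.08
tool_pos: [0.5208, -0.0047, 0.1976]
eef_rot: [3.14, -0.001, 1.573]
force: [-1.0, -3.2, 0.7]
finger_gap: -0.002
```

Request:
send_rows(
  series=[
    [[0.01,0,0],[0,0,0]],
    [[0.02,0,0],[0,0,0]],
    [[0.03,0,0],[0,0,0]],
    [[0.035,0,0],[0,0,0]],
  ],
)

```text
clock: 18.58
tool_pos: [0.5208, 0.0096, 0.1975]
eef_rot: [3.14, -0.0, 1.573]
force: [-2.7, -4.2, 0.6]
finger_gap: -0.002
```

Request:
send_rows(
  series=[
    [[-0.02,0,0],[0,0,0]],
    [[-0.08,0,0],[0,0,0]],
    [[-0.16,0,0],[0,0,0]],
    [[-0.17,0,0],[0,0,0]],
    [[-0.17,0,0],[0,0,0]],
  ],
)

```text
clock: 19.2
tool_pos: [0.5209, -0.0586, 0.1975]
eef_rot: [3.14, -0.001, 1.572]
force: [0.4, -0.3, -0.0]
finger_gap: 0.0
```

```bash
cat >> m.py <<'E'
    if len(r)==2:
        O=r['o'][0]-.01*ax; B=r['b'][0]-.01*ax
        print('origins O',np.round(O,4),'B',np.round(B,4),'centre',np.round((O+B)/2+.075*ax,4),'target .560 .128')
E
python3 m.py p8.png
```

```text
t 19.2 [ 0.5209 -0.0586  0.1975] [ 3.140e+00 -1.000e-03  1.572e+00] F [ 0.4 -0.3 -0. ]
o [0.5035 0.036 ] n 112
b [0.6552 0.0125] n 114
L 0.1535 yaw off deg -8.84
pad_orange [0.5024 0.0298 0.035 ] 0.45
pad_blue [0.6537 0.0019 0.035 ] 0.48
side pad_blue [0.6595 0.0015 0.035 ] 0.97
origins O [0.502  0.0261] B [0.6537 0.0026] centre [0.5893 0.0885] target .560 .128
```

Request:
send_rows(
  series=[
    [[0,0.15,0],[0,0,0]],
    [[0,0.3,0],[0,0,0]],
    [[0.03,0.343,0],[0,0,0]],
    [[0.08,0.343,0],[0,0,0]],
    [[0.105,0.343,0],[0,0,0]],
    [[0.115,0.343,0],[0,0,0]],
    [[0.125,0.343,0],[0,0,0]],
    [[0.135,0.343,0],[0,0,0]],
    [[0.145,0.343,0],[0,0,0]],
    [[0.155,0.343,0],[0,0,0]],
  ],
)

```text
clock: 20.75
tool_pos: [0.658, 0.0045, 0.1978]
eef_rot: [3.14, -0.0, 1.573]
force: [1.3, -3.3, 2.1]
finger_gap: 0.001
```

Request:
send_rows(
  series=[
    [[0.01,0,0],[0,0,0]],
    [[0.02,0,0],[0,0,0]],
    [[0.03,0,0],[0,0,0]],
    [[0.04,0,0],[0,0,0]],
    [[0.05,0,0],[0,0,0]],
    [[0.06,0,0],[0,0,0]],
    [[0.07,0,0],[0,0,0]],
    [[0.08,0,0],[0,0,0]],
    [[0.09,0,0],[0,0,0]],
  ],
)

```text
clock: 21.88
tool_pos: [0.658, 0.0407, 0.1979]
eef_rot: [3.14, -0.0, 1.573]
force: [2.0, -3.0, 0.1]
finger_gap: -0.005
```

Request:
send_rows(
  series=[
    [[-0.02,0,0],[0,0,0]],
    [[-0.08,0,0],[0,0,0]],
    [[-0.16,0,0],[0,0,0]],
    [[-0.22,0.05,0],[0,0,0]],
    [[-0.22,0.15,0],[0,0,0]],
    [[-0.22,0.2,0],[0,0,0]],
    [[-0.22,0.2,0],[0,0,0]],
  ],
)

```text
clock: 22.75
tool_pos: [0.7387, -0.0487, 0.1975]
eef_rot: [3.14, -0.0, 1.572]
force: [-0.2, -0.6, 0.4]
finger_gap: 0.0
```

```bash
python3 m.py p9.png
```

```text
t 22.75 [ 0.7387 -0.0487  0.1975] [ 3.14  -0.     1.572] F [-0.2 -0.6  0.4]
o [0.5259 0.029 ] n 117
b [0.6745 0.0699] n 117
L 0.1541 yaw off deg 15.35
pad_orange [0.5319 0.0216 0.035 ] 0.41
pad_blue [0.5668 0.4203 0.035 ] 0.69
side pad_orange [0.54   0.0129 0.035 ] 0.72
side pad_blue [0.6792 0.0564 0.035 ] 0.58
origins O [0.5286 0.0193] B [0.6771 0.0603] centre [0.5829 0.1121] target .560 .128
```

View pics/p9.png

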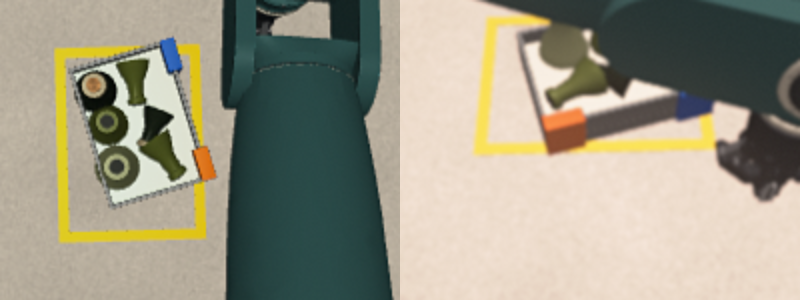

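```bash
python3 - <<'E'
from h import *
t=cv2.imread('pics/top0.png'); s={'pixels':t}
S=snap('side','side9.png');T=snap('top','top9.png')
for n,c,pts in (('side',S,[(374,262),(355,245),(395,245),(400,202)]),('top',T,[(308,114),(292,96),(323,96),(314,80),(308,112),(238,116),(372,110)])):
    for p in pts: print(n,p,[np.round(onz(c,*p,z)[:2],3) for z in (0,.05,.1,.2)])
E
```

```text
side (374, 262) [array([ 0.843, -0.027]), array([ 0.823, -0.052]), array([ 0.803, -0.078]), array([ 0.762, -0.13 ])]
side (355, 245) [array([0.809, 0.018]), array([ 0.792, -0.011]), array([ 0.774, -0.04 ]), array([ 0.739, -0.098])]
side (395, 245) [array([0.902, 0.015]), array([ 0.878, -0.013]), array([ 0.854, -0.042]), array([ 0.805, -0.1  ])]
side (400, 202) [array([0.951, 0.139]), array([0.923, 0.102]), array([0.896, 0.064]), array([ 0.841, -0.011])]
top (308, 114) [array([ 0.809, -0.005]), array([0.795, 0.001]), array([0.782, 0.008]), array([0.755, 0.021])]
top (292, 96) [array([0.864, 0.04 ]), array([0.848, 0.044]), array([0.832, 0.049]), array([0.8  , 0.057])]
top (323, 96) [array([ 0.861, -0.05 ]), array([ 0.845, -0.042]), array([ 0.829, -0.033]), array([ 0.797, -0.016])]
top (314, 80) [array([ 0.909, -0.026]), array([ 0.891, -0.019]), array([ 0.873, -0.011]), array([0.837, 0.004])]
top (308, 112) [array([ 0.815, -0.005]), array([0.801, 0.001]), array([0.787, 0.008]), array([0.76 , 0.021])]
top (238, 116) [array([0.809, 0.199]), array([0.796, 0.196]), array([0.782, 0.193]), array([0.755, 0.188])]
top (372, 110) [array([ 0.815, -0.191]), array([ 0.801, -0.176]), array([ 0.788, -0.161]), array([ 0.76 , -0.131])]
```

View pics/side9.png

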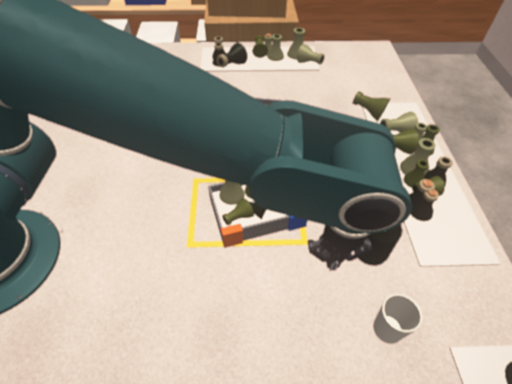

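Request:
send_rows(
  series=[
    [[0.08,-0.02,0],[0,0,0]],
    [[0.2,-0.02,0],[0,0,0]],
    [[0.29,-0.02,0],[0,0,0]],
    [[0.29,-0.05,0],[0,0,0]],
    [[0.29,-0.065,0],[0,0,0]],
    [[0.29,-0.075,0],[0,0,0]],
    [[0.29,-0.085,0],[0,0,0]],
    [[0.29,-0.095,0],[0,0,0]],
    [[0.29,-0.105,0],[0,0,0]],
    [[0.29,-0.115,0],[0,0,0]],
  ],
)

```text
clock: 24.4
tool_pos: [0.6918, 0.0673, 0.1996]
eef_rot: [3.137, 0.0, 1.572]
force: [7.7, -3.1, 5.9]
finger_gap: -0.003
```

Request:
send_rows(
  series=[
    [[0,-0.01,0],[0,0,0]],
    [[0,-0.02,0],[0,0,0]],
    [[0,-0.025,0],[0,0,0]],
    [[0,-0.03,0],[0,0,0]],
  ],
)

```text
clock: 24.9
tool_pos: [0.6801, 0.066, 0.2006]
eef_rot: [3.134, 0.001, 1.571]
force: [6.9, -3.0, 4.6]
finger_gap: 0.001
```

```bash
python3 m.py p10.png
```

```text
t 24.9 [0.6801 0.066  0.2006] [3.134e+00 1.000e-03 1.571e+00] F [ 6.9 -3.   4.6]
o [0.9998 0.1319] n 1
b [0.6222 0.0636] n 12
L 0.3837 yaw off deg -169.8
side pad_orange [0.4936 0.0379 0.035 ] 0.95
side pad_blue [0.647  0.0539 0.035 ] 0.62
origins O [0.998  0.1417] B [0.6205 0.0734] centre [0.8226 0.0338] target .560 .128
```

View pics/p10.png

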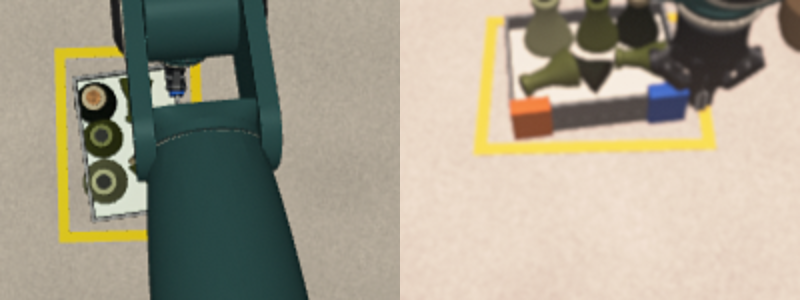

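Request:
send_rows(
  series=[
    [[0,0.02,0],[0,0,0]],
    [[0,0.1,0],[0,0,0]],
    [[0,0.12,0],[0,0,0]],
    [[-0.12,0.12,0],[0,0,0]],
    [[-0.25,0.12,0],[0,0,0]],
    [[-0.31,0.12,0],[0,0,0]],
    [[-0.31,0.05,0],[0,0,0]],
    [[-0.31,-0.08,0],[0,0,0]],
    [[-0.31,-0.08,0],[0,0,0]],
  ],
)

```text
clock: 26.32
tool_pos: [0.6453, -0.0579, 0.1996]
eef_rot: [3.137, 0.0, 1.571]
force: [0.2, 0.1, -0.2]
finger_gap: 0.002
```

```bash
python3 m.py p11.png
```

```text
t 26.32 [ 0.6453 -0.0579  0.1996] [3.137 0.    1.571] F [ 0.2  0.1 -0.2]
o [0.4892 0.0478] n 112
b [0.6418 0.0649] n 115
L 0.1536 yaw off deg 6.35
pad_orange [0.4912 0.0351 0.035 ] 0.64
pad_blue [0.6414 0.0565 0.035 ] 0.52
origins O [0.4903 0.0378] B [0.6429 0.055 ] centre [0.5582 0.1209] target .560 .128
```

View pics/p11.png

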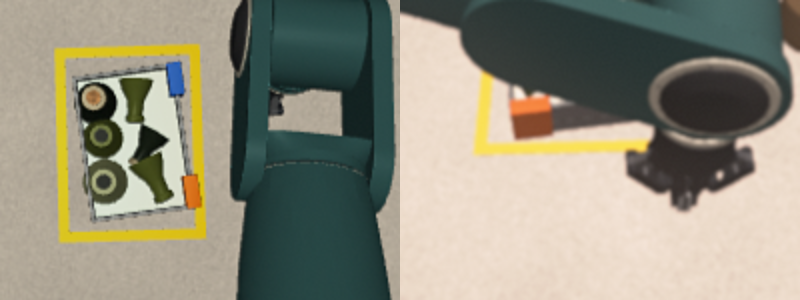

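Request:
send_rows(
  series=[
    [[0,-0.15,0],[0,0,0]],
    [[0,-0.3,0],[0,0,0]],
    [[0.05,-0.383,0],[0,0,0]],
    [[0.15,-0.383,0],[0,0,0]],
    [[0.19,-0.383,0],[0,0,0]],
    [[0.205,-0.383,0],[0,0,0]],
    [[0.215,-0.383,0],[0,0,0]],
    [[0.225,-0.383,0],[0,0,0]],
    [[0.235,-0.383,0],[0,0,0]],
    [[0.245,-0.383,0],[0,0,0]],
  ],
)

```text
clock: 27.88
tool_pos: [0.4955, 0.04, 0.1991]
eef_rot: [3.134, 0.001, 1.571]
force: [-1.4, -2.8, -1.0]
finger_gap: 0.0
```

Request:
send_rows(
  series=[
    [[0,0,0],[0,0,0]],
    [[-0.02,0,0],[0,0,0]],
    [[-0.08,0,0],[0,0,0]],
    [[-0.2,0,0],[0,0,0]],
    [[-0.25,0,-0.2],[0,0,0]],
    [[-0.25,0,-0.2],[0,0,0]],
    [[-0.25,0,-0.2],[0,0,0]],
  ],
)

```text
clock: 28.75
tool_pos: [0.4951, -0.0605, 0.2806]
eef_rot: [3.132, 0.001, 1.57]
force: [-0.7, 0.5, 0.1]
finger_gap: -0.001
```

```bash
python3 m.py p12.png; python3 - <<'E'
from h import *
s=snap('top','topend.png'); print(bayfit(s)); z=spotter.place_of('sherd_crate','top')[0]; print(onz(s,*z['location'],0))
s=snap('side','sideend.png')
E
```

```text
t 28.75 [ 0.4951 -0.0605  0.2806] [3.132e+00 1.000e-03 1.570e+00] F [-0.7  0.5  0.1]
o [0.4795 0.0648] n 105
b [0.6346 0.0603] n 112
L 0.1553 yaw off deg -1.73
pad_orange [0.4784 0.0605 0.035 ] 0.41
pad_blue [0.6303 0.049  0.035 ] 0.49
side pad_blue [0.6318 0.0451 0.035 ] 0.84
origins O [0.4792 0.0548] B [0.6343 0.0503] centre [0.559  0.1275] target .560 .128
(array([0.55955263, 0.128532  , 1.57180926]), 1712, np.float64(0.0038556166343513957))
[0.56118934 0.43138873 0.        ]
```

View pics/p12.png

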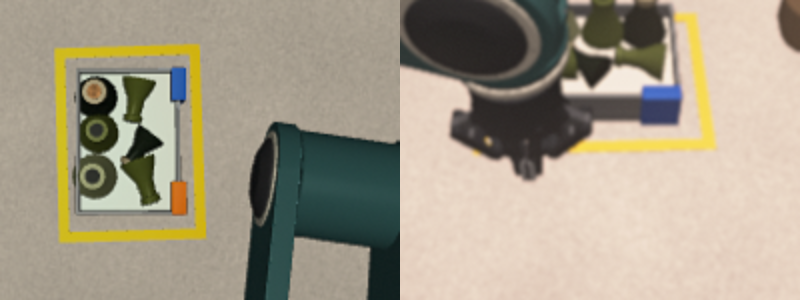

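View pics/topend.png

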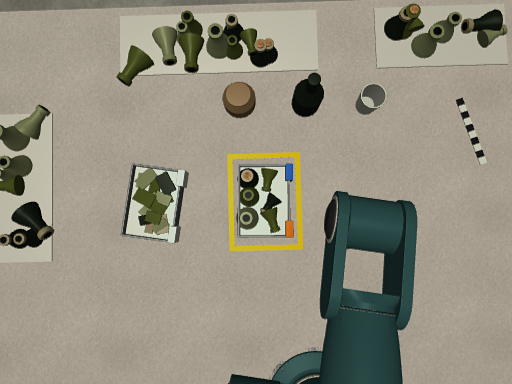

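The crate stands centred in the tape to within a few mm, the arm is clear of everything, and the sherd crate has not moved in the picture. I'm handing the job in.

```bash
python3 -c "
from plant import ticket; print(ticket.job_done())"
```

```text
the job is handed in; nothing more can be done
None
```

The neck crate is standing squarely inside the taped bay, and I've handed the job in at about 29 s of the 72 s allowed. No verdict was reported.

**What I did:** I pushed the pads alternately, orange, blue, orange, blue, orange, blue, with pushes of about 4 to 6 cm. Along the way the crate drifted about 2 to 3 cm sideways, away from the robot. I corrected that with one sideways push on the outer face of the blue pad, about 3 cm, which the task's routine does not include. A short orange push of about 1.5 cm then squared the crate up.

**Step order:** By camera between pushes:

| Push | Orange pad from start | Blue pad from start |
|---|---|---|
| 1, orange | 43 mm | 10 mm |
| 2, blue | about 37 mm | about 43 mm |
| 3, orange | about 91 mm | about 42 mm |

**Last checks (top camera):**
- **Position:** the crate's centre is about 1 mm from the bay's centre. Each pad's origin is within about 3 mm of its place along the travel and about 4 mm across.
- **Squareness:** the crate is about 1.7° off square to the bay.
- **Sherd crate:** it looks the same in the first and last top pictures. The detector's readings differ by about 6 mm, which I put down to detector noise.
- **Robot:** it was clear of everything, with the tool raised and its force reading back to about zero.

**What disagreed:** the detector's point estimates for the pads differed from my colour-based ones by up to about 6 mm, still inside tolerance. During the sideways push the tool also felt up to about 6 N upwards and rose 1 to 3 mm. The crate showed no visible tilt afterwards, but I did not measure its tilt directly.

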